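# Find the heavier of two look-alike vials on a pivot balance and bed it in the dry block

## Robot

A 6-joint arm with a two-finger parallel gripper is mounted at the origin on a cart in front of the work surface, level with it; the furniture and walls round the work are solid. World frame = base frame: x ahead of the robot, y to its left, z up, the work surface at z = 0. Lengths are in m, angles in rad, forces in N, time in s.
With the tool pointing down it reaches from about 0.35 to 0.775 m from the base axis. Payload 7.3 kg.
Tool frame: the origin (TCP) lies on the centre line of the jaws, within the pads' length; the fingertips stand ahead of it and the grasp point (between the pads) lies 11 mm behind it (robot.nose_length is the z of the fingertips in the tool frame, in m); z points along the fingers, y is the line along which they close (so a half turn about z gives the same grasp; the last joint's range is limited). The gripper opens to 92 mm and grips with 3 to 60 N. Pads are 19 mm wide; open, the fingers measure 130 mm over their backs; the gripper's body (75 mm by 190 mm) begins 47 mm behind the grasp point.
Start: joints at [-1.321, 0.342, 1.524, -0, 1.275, -0.146], TCP at [0.202, -0.484, 0.235] pointing down, gripper open.
Joint ranges: [-2.53, 2.53], [-0.77, 2.02], [0.04, 2.7], [-1, 4.14], [0.28, 2.66], [-3.11, 3.11]. Speed limits (rad/s): [2.57, 2.57, 3.14, 3.14, 3.14, 3.14].

## Interface

Orientations are given as [roll, pitch, yaw] about the fixed x, y, z axes, in that order (R = Rz(yaw) Ry(pitch) Rx(roll)).
In Python, from cell import robot, cams gives the robot as it stands. The module is installed in compiled form; this text tells all that it offers.
- The arm moves only by the tool carry_out, never from a script. Its argument "deltas" is a list of rows, each a list of 7 numbers: the shift along the tool's x, y, z in cm, then the turn, a rotation vector about the tool's x, y, z in rad, then the opening, from 0 (shut) to 1 (fully open). A call has exactly 8 rows; each row shifts and turns the commanded pose from where the row before left it, along the tool's axes as they then stand; what a row does not reach is not made up. A row lasts 1/12 s, in which the tool goes at most 41.7 mm and 7.16 degrees, less where a joint would pass 70% of its speed; a pose out of reach is approached as far as the arm can. A call is refused whole if a number of a shift passes 4.17 or a number of a turn 0.125, either way. A call with a gripper value outside its range is refused whole. The fingers move at their own pace and stop on an object; "force" is the grip in N (left out, the last holds). Time passes only in rows, so rows that do not move let the fingers close, or fill a call up. It gives the time, the measured TCP pose, the force, the opening and the grip force at its end, in the units of the state.
- robot.observe(): the state, without advancing time (a new reading comes with each control period).
- cams.read_camera(name): name is "scene" or "top" or "wrist"; returns a dict with "image" (384x512x3 uint8, blue, green, red), "depth" (384x512 float32, m along the optical axis (not along the pixel's ray), 0 where there is no reading), "fx", "fy", "cx", "cy" (pixels), "world_to_cam" (4x4, takes a point from world to camera coordinates). Camera axes: x right, y up, looking along -z (the intrinsics and any distortion apply to the point x, -y, -z); pixel columns grow to the right and rows downward; lengths in m; the calibration is good to about 2 mm. A picture is of the moment at which its call begins.
- robot.hand_in(): hands the job in; it is judged then, once.
The state is a dict: "time": time; "qpos": joint angles; "qvel": joint speeds; "joint_efforts": joint torques, N m; "tool_pos": TCP position; "tool_rot": TCP orientation; "contact_force": force on the tool from outside, world axes, zero at the start; "torque": the same for the moment, N m; "opening": finger opening in m; "grip_force": force on a finger pad.
Only numpy, scipy, OpenCV 4.12 (cv2) and the standard library are available. Lean on these libraries where they do the work, as an engineer would, in place of code of your own. Each camera call takes 0.05 s, during which the arm holds its last target. There are 200 camera calls.

## Task

One of the two blue-capped amber vials still holds moisture and is therefore the heavier. Stand one in each cup of the pivot balance, let go of both and see which side drops; then take the vial that dropped and push it down into the big well of the dry-block heater until it is fully home on the well's floor, leaving the lighter vial in its cup. Feel your way: the balance's knife-edge must not take more than 15 N, nor the heater and the glass in its well more than 20 N, and the other things on the bench stay where they are.

Things in the scene. Friction and masses are not known exactly. Their poses are not given: they have to be found in the camera images.
- vial_1: screw-cap amber glass sample vial, one of two that look exactly alike (blue cap, pale label), 72 mm tall; body 35 mm across up to 59 mm, flat-topped cap 26 mm across from there up. Between 40 and 130 g; only weighing tells which is the heavier. Starts upright on the worktop in front of the balance. Origin: centre of its underside; z runs up to the cap
- vial_2: screw-cap amber glass sample vial, one of two that look exactly alike (blue cap, pale label), 72 mm tall; body 35 mm across up to 59 mm, flat-topped cap 26 mm across from there up. Between 40 and 130 g; only weighing tells which is the heavier. Starts upright on the worktop in front of the balance. Origin: centre of its underside; z runs up to the cap
- balance: pivot balance, fixed to the worktop: grey foot 74 x 150 mm, a fork in its middle, a needle and white scale plate up to 124 mm high. Its aluminium beam lies along the body's y axis and carries a steel cup at each end, 100 mm from the pivot. Origin: on the worktop under the pivot
- pivot (a point): the beam's pivot, 78 mm above the worktop. The beam swings freely to a stop at 0.08 rad (4.6 degrees) either way, damped (it takes a second or so), and may be found at any angle. The cups are rigid with it, so a vial in a cup leans with the beam. A cup on its stop is rigid; elsewhere it yields to under 0.3 N plus the weight of a vial in the other cup
- nest_left (a point): fixed point: where the centre of the floor of the left cup (at the balance's +y end) is when the beam is level, 52 mm above the worktop; with the beam tipped the real floor lies up to 8 mm higher or lower. The cup is a steel dish, flat floor 39 mm across, flared rim 6.5 mm high and 48 mm across at the mouth
- nest_right (a point): fixed point: where the centre of the floor of the right cup (at the balance's -y end) is when the beam is level, 52 mm above the worktop; with the beam tipped the real floor lies up to 8 mm higher or lower. The cup is a steel dish, flat floor 39 mm across, flared rim 6.5 mm high and 48 mm across at the mouth
- dry_block: dry-block heater, fixed to the worktop: grey housing 124 x 112 mm, 27 mm high, on it a bored aluminium block 100 x 92 mm whose top is 62 mm above the worktop. One big well on the body's -x side, three small 13 mm bores at +x. Origin: under the centre of the housing, on the worktop; z up, the display faces its -x
- well (a point): centre of the big well's mouth, level with the block's top, 62 mm above the worktop; the well is 38 mm across and 28 mm deep, with a 3 mm chamfer at the mouth. A vial that is fully home stands 44 mm proud of the block
- well_floor (a point): centre of the well's rigid floor, 28 mm below its mouth. Out of it stands a brass lift-out plunger, 25 mm across, left with its top somewhere 4 to 10 mm above the floor; it carries a vial's weight, slides down stiffly against about 6 N of friction, stays where it is pushed and ends flush with the floor
- crucible: small white porcelain crucible, 44 mm across, 36 mm tall, standing to the right of the balance; leave it alone. Origin: centre of its underside
- ptfe_tape: yellow spool of thread tape, 52 mm across, 14 mm high, lying behind the heater; leave it alone. Origin: centre of its underside
- tweezers: steel tweezers, 122 mm long, 9 mm high, lying to the left of the vials; leave them alone. Origin: their middle, on the worktop
Not all that is in view belongs to the job. What is shaped like the vial_1 but black or green is not meant.

How it is judged:
By the outcome, as a careful person would: the job done as asked, in the order asked, and still so for the second after the job is handed in, with the robot touching nothing.
It also fails if it takes over 72 s, if anything falls off the work surface, if the arm or the gripper's body presses on something with over 40 N, if the wrist force passes 120 N, or if a joint passes its speed limit or range.

## Working session

There is one attempt and no reset: what is moved stays moved. The work goes in short steps, Python scripts to look and compute and a tool call to move; the robot and the scene stay as the last step left them, time stands still between calls to the robot, and variables do not carry over. Pictures are saved under pics/ and viewed, at most 10 in all, crops included, and the job is handed in when it is done.

Besides the shell and the picture viewer there is one more tool, called after "Emit:" as name(argument=value, ...), one argument or row to a line, values as JSON. carry_out: Moves the arm, as the interface text tells. Its arguments: {"type":"object","properties":{"deltas":{"type":"array","items":{"type":"array","items":{"type":"number"}}},"force":{"type":"number"}},"required":["deltas"]}

```bash
mkdir -p pics; ls; python3 - <<'E'
from cell import robot,cams
import cv2,numpy as np
a=cams.read_camera("top");b=cams.read_camera("scene")
for n,c in(("top",a),("scene",b)):
    cv2.imwrite(f"pics/{n}0.png",c["image"]); np.savez(f"{n}0.npz",**c)
    print(n,c["fx"],c["fy"],c["cx"],c["cy"],np.round(c["world_to_cam"],3).tolist(),[k for k in c])
s=robot.observe();print(s,robot.nose_length)
E
```

```text
pics
top 408.6533180208023 408.6533180208023 248.97132339720406 199.3641545947821 [[-0.03, -1.0, -0.004, 0.029], [0.998, -0.03, 0.052, -0.575], [-0.052, -0.002, 0.999, -1.221], [0.0, 0.0, 0.0, 1.0]] ['image', 'depth', 'fx', 'fy', 'cx', 'cy', 'world_to_cam']
scene 363.06413623475805 363.06413623475805 260.78872264296876 195.18344263342124 [[-0.804, -0.595, 0.006, 0.446], [0.338, -0.449, 0.827, -0.267], [-0.49, 0.667, 0.562, -0.79], [0.0, 0.0, 0.0, 1.0]] ['image', 'depth', 'fx', 'fy', 'cx', 'cy', 'world_to_cam']
{'time': 0.1, 'qpos': array([-1.32102493e+00,  3.42651227e-01,  1.52490047e+00, -1.66653063e-06,
        1.27540865e+00, -1.46004181e-01]), 'qvel': array([-0.00056771, -0.00156821, -0.00128988,  0.0005483 , -0.00013092,
       -0.00075695]), 'joint_efforts': array([ 1.53997247e-03, -4.32005453e+01, -2.44693083e+01,  7.19001819e-02,
        5.25545678e-02, -5.24329414e-05]), 'tool_pos': array([ 0.20233178, -0.48407037,  0.23412274]), 'tool_rot': array([-3.14023928e+00, -1.97403024e-04,  3.95775934e-01]), 'contact_force': array([-0.02704631, -0.13465592,  0.15352598]), 'torque': array([ 0.05230059, -0.02038663, -0.00336241]), 'grip_force': 0.0, 'opening': 0.0919593038624155} 0.008
```

View pics/top0.png

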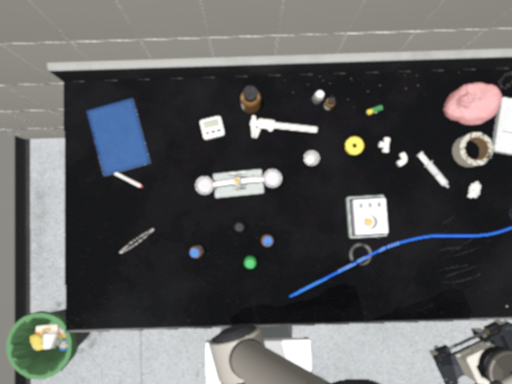

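View pics/scene0.png

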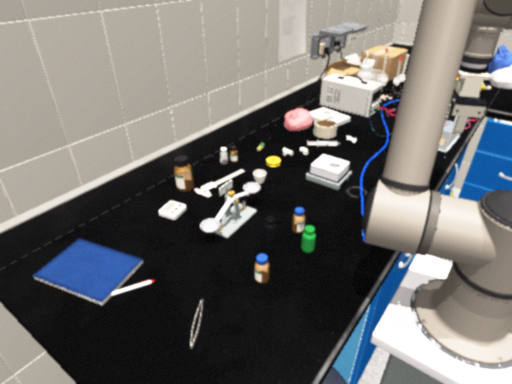

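Top view: the blue-capped amber vials are at (195,252) and (267,240). Lookalikes are black (239,227), green (250,262) and the big brown bottle (250,100). I choose the two blue caps. Balance cups are at (204,185) and (273,178), the heater well is near (368,222) and the crucible at (312,158).

```bash
cat > h.py <<'E'
import numpy as np,cv2
def ray(c,u,v,z):
    W=np.array(c["world_to_cam"]);R=W[:3,:3];o=-R.T@W[:3,3]
    d=R.T@np.array([(u-c["cx"])/c["fx"],-(v-c["cy"])/c["fy"],-1])
    return o+d*(z-o[2])/d[2]
def blobs(c,lo,hi,amin=10):
    m=cv2.inRange(cv2.cvtColor(c["image"],cv2.COLOR_BGR2HSV),lo,hi)
    n,l,s,ce=cv2.connectedComponentsWithStats(m)
    return [(s[i,4],ce[i],s[i,:4]) for i in range(1,n) if s[i,4]>=amin]
E
python3 - <<'E'
from h import *
c=dict(np.load("top0.npz"))
for a,ce,bb in blobs(c,(100,90,60),(130,255,255)):
    if a<300: print("blue",a,ce.round(1),ray(c,*ce,.072).round(4))
im=c["image"]
for (u0,v0,u1,v1) in((185,160,295,205),):
    pass
big=cv2.resize(im[150:280,180:400],None,fx=3.6,fy=3.6,interpolation=cv2.INTER_CUBIC)
cv2.imwrite("pics/crop1.png",big)
# white/bright cup blobs
g=cv2.cvtColor(im,cv2.COLOR_BGR2GRAY)
for u,v,z in((204,185,.058),(273,178,.058),(368,222,.062),(312,158,.036)):
    print(u,v,ray(c,u,v,z).round(4), c["depth"][v,u])
E
```

```text
blue 66 [267.4 240.4] [ 0.4528 -0.0384  0.072 ]
blue 81 [193.3 252.8] [0.4239 0.175  0.072 ]
blue 18 [ 62.5 349.4] [0.1625 0.5525 0.072 ]
204 185 [0.6192 0.1413 0.058 ] 1.2047054
273 178 [ 0.6335 -0.0612  0.058 ] 1.2005807
368 222 [ 0.4967 -0.3318  0.062 ] 1.2066495
312 158 [ 0.6922 -0.1809  0.036 ] 1.2535329
```

View pics/crop1.png

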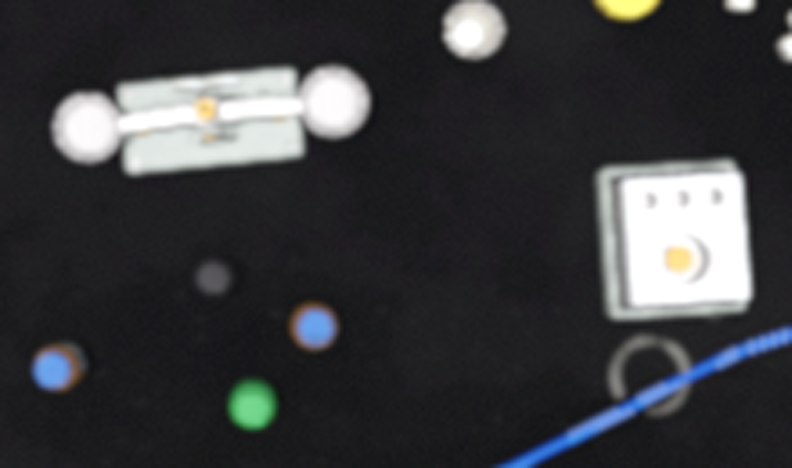

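The crop confirms two amber vials with blue caps at crop (315,327) and (55,368), the green and black decoys apart from them, and the well on the heater at about (685,258). Next I turn the tool so the jaws close across the beam and approach vial A.

Emit:
carry_out(
  deltas=[
    [0,0,0,0,0,-0.124,1],
    [0,0,0,0,0,-0.124,1],
    [0,0,0,0,0,-0.124,1],
    [0,0,0,0,0,-0.124,1],
    [0,0,0,0,0,-0.124,1],
    [0,0,0,0,0,-0.124,1],
    [0,0,0,0,0,-0.124,1],
    [0,0,0,0,0,-0.124,1],
  ],
  force=20,
)

```text
time: 0.77
tool_pos: [0.2024, -0.4842, 0.2343]
tool_rot: [-3.141, -0.001, 1.394]
contact_force: [-0.2, 0.2, -0.2]
opening: 0.0917
grip_force: 0.0
```

Emit:
carry_out(
  deltas=[
    [0,0,0,0,0,-0.124,0.7],
    [0,0,0,0,0,-0.124,0.7],
    [3.1,1.85,0.2,0,0,0,0.7],
    [3.1,1.85,0.2,0,0,0,0.7],
    [3.1,1.85,0.2,0,0,0,0.7],
    [3.1,1.85,0.2,0,0,0,0.7],
    [3.1,1.85,0.2,0,0,0,0.7],
    [3.1,1.85,0.2,0,0,0,0.7],
  ],
)

```text
time: 1.43
tool_pos: [0.3014, -0.2899, 0.2224]
tool_rot: [-3.141, -0.0, 1.635]
contact_force: [0.2, -0.1, -0.4]
opening: 0.0644
grip_force: 0.0
```

Emit:
carry_out(
  deltas=[
    [3.1,1.85,0.2,0,0,0,0.7],
    [3.1,1.85,0.2,0,0,0,0.7],
    [3.1,1.85,0.2,0,0,0,0.7],
    [3.1,1.85,0.2,0,0,0,0.7],
    [3.1,1.85,0.2,0,0,0,0.7],
    [3.1,1.85,0.2,0,0,0,0.7],
    [1.5,0.9,0,0,0,0,0.7],
    [0,0,0,0,0,0,0.7],
  ],
)

```text
time: 2.1
tool_pos: [0.4086, -0.0804, 0.2104]
tool_rot: [-3.141, -0.001, 1.64]
contact_force: [-0.3, 0.4, -0.3]
opening: 0.0639
grip_force: 0.0
```

```bash
python3 - <<'E'
from cell import robot,cams
from h import *
c=cams.read_camera("wrist");cv2.imwrite("pics/w1.png",c["image"]);np.savez("w1.npz",**c)
s=robot.observe();print(s["tool_pos"],s["tool_rot"],s["contact_force"],s["time"],s["opening"])
for a,ce,bb in blobs(c,(100,90,60),(130,255,255),60): print("blue",a,ce.round(1),bb,ray(c,*ce,.072).round(4))
E
```

```text
[ 0.40799069 -0.08188473  0.21042367] [-3.14093531e+00 -1.27830531e-04  1.63958759e+00] [ 0.90740493 -0.76885465  0.7557699 ] 2.15 0.0645775974838853
blue 808 [311.8 133.1] [296 118  33  32] [ 0.4501 -0.0359  0.072 ]
blue 480 [147.2 200.8] [132 174  31  54] [ 0.3115 -0.1051  0.072 ]
blue 259 [194.9 298.8] [185 283  21  32] [ 0.3559 -0.1999  0.072 ]
```

View pics/w1.png

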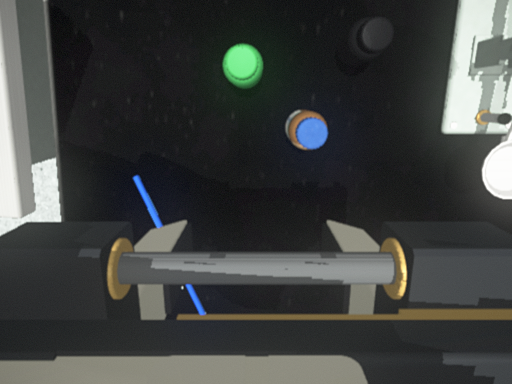

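The wrist view shows the blue-capped amber vial at (312,133), beside green (243,65) and black (375,35). Next I move down over it and grip.

Emit:
carry_out(
  deltas=[
    [1.4,1.53,1.0,0,0,0,0.7],
    [1.4,1.53,1.0,0,0,0,0.7],
    [1.4,1.53,1.0,0,0,0,0.7],
    [0,0,2.8,0,0,0,0.7],
    [0,0,2.8,0,0,0,0.7],
    [0,0,2.8,0,0,0,0.7],
    [0,0,2.8,0,0,0,0.7],
    [0,0,2.8,0,0,0,0.7],
  ],
)

```text
time: 2.82
tool_pos: [0.4505, -0.0396, 0.0395]
tool_rot: [3.141, 0.0, 1.635]
contact_force: [-0.2, -0.4, -0.0]
opening: 0.0642
grip_force: 0.0
```

Emit:
carry_out(
  deltas=[
    [0,0,0.1,0,0,0,0.7],
    [0,0,0,0,0,0,0.2],
    [0,0,0,0,0,0,0.2],
    [0,0,0,0,0,0,0.2],
    [0,0,0,0,0,0,0.2],
    [0,0,0,0,0,0,0.2],
    [0,0,0,0,0,0,0.2],
    [0,0,0,0,0,0,0.2],
  ],
  force=20,
)

```text
time: 3.48
tool_pos: [0.4517, -0.0385, 0.0407]
tool_rot: [3.139, 0.001, 1.636]
contact_force: [-0.2, 0.7, 7.1]
opening: 0.0337
grip_force: 20.0
```

Emit:
carry_out(
  deltas=[
    [0,0,-0.5,0,0,0,0.2],
    [0,0,-1.5,0,0,0,0.2],
    [0,0,-2,0,0,0,0.2],
    [0,0,-2.5,0,0,0,0.2],
    [0,0,-2.5,0,0,0,0.2],
    [0,0,-2.5,0,0,0,0.2],
    [0,0,-1.5,0,0,0,0.2],
    [0,0,0,0,0,0,0.2],
  ],
)

```text
time: 4.15
tool_pos: [0.4525, -0.0386, 0.173]
tool_rot: [3.135, 0.002, 1.636]
contact_force: [0.4, -0.2, -0.3]
opening: 0.0336
grip_force: 20.0
```

```bash
cat >> h.py <<'E'
def cloud(c):
    v,u=np.mgrid[:384,:512];d=c["depth"].astype(float)
    W=np.array(c["world_to_cam"])
    p=np.stack([(u-c["cx"])/c["fx"]*d,-(v-c["cy"])/c["fy"]*d,-d],-1)
    return (p-W[:3,3])@W[:3,:3]
E
python3 - <<'E'
from cell import robot,cams
from h import *
c=dict(np.load("top0.npz"));P=cloud(c)
for n,(u,v) in dict(L=(204,185),R=(272,178),blk=(355,205),tbl=(312,195)).items():
    q=P[v-3:v+4,u-3:u+4,2];print(n,np.median(q).round(4))
# cups: above-table points
for n,x0,y0 in(("L",.619,.141),("R",.6335,-.061)):
    m=(np.hypot(P[...,0]-x0,P[...,1]-y0)<.04)&(P[...,2]>.03)
    q=P[m];print(n,m.sum(),(q.min(0)+q.max(0))/2,q.max(0)-q.min(0))
# block top
m=(abs(P[...,2]-.062)<.006)&(abs(P[...,0]-.5)<.1)&(abs(P[...,1]+.33)<.1)
ys,xs=np.nonzero(m);r=cv2.minAreaRect(np.float32(np.c_[xs,ys]));print("rect",r,ray(c,*r[0],.062))
box=cv2.boxPoints(r);print([ray(c,*b,.062)[:2].round(4).tolist() for b in box])
w=(P[...,2]<.055)&(P[...,2]>.02)
sub=P[200:240,350:388,2];print((sub[10:34:2,6:34:2]*1000).astype(int))
s=robot.observe();print(s["tool_pos"],s["contact_force"],s["time"])
E
```

```text
L 0.0461
R 0.0583
blk 0.0599
tbl -0.0007
L 273 [0.618371   0.13603637 0.05138917] [0.05110676 0.06654895 0.0229454 ]
R 267 [ 0.63425431 -0.05212769  0.06118901] [0.05013305 0.05891978 0.01837675]
rect ((369.4147644042969, 216.0989227294922), (34.68275451660156, 32.355804443359375), 85.76361083984375) [ 0.51366835 -0.33668836  0.062     ]
[[0.5619, -0.2883], [0.566, -0.3822], [0.4656, -0.3849], [0.4616, -0.2913]]
[[  61   63   59   60   56   65   62   63   67   63   61 1249   59   61]
 [  63   61   60   61   59   61 1249   59   61   58   60   63   64   56]
 [  61   63   61   64   63   62   63   60   62   63   61   63   60   57]
 [  64   65   64   61   63   57   36   37   54   61   59   63   64   60]
 [  62   63   63   57   64   42   45   29   33   46   64   62   64   62]
 [  62   58   64   64   38   37   41   36   36   38   57   64   63   64]
 [  64   58   57   64   38   46   39   40   37   35   56   61   58   68]
 [  63   61   62   61   33   37   39   43   35   41   64   63   62   63]
 [  57   60   63   65   62   35   33   32   36   51   58   66   64   68]
 [  63   65   65   62   62   62   64   53   57   63   63   61   64   68]
 [  61   58   63   60   59   62   60   63   63   59   64   63   64   67]
 [  62   63   64   61   58   61   66   59   57   61   62   65   61   63]]
[ 0.45250681 -0.03863278  0.17303563] [ 0.42200443 -0.21739895 -0.29666527] 4.15
```

Emit:
carry_out(
  deltas=[
    [0.6,1.3,-0.4,0,0,0,0.2],
    [1.4,2.6,-0.4,0,0,0,0.2],
    [1.4,2.6,-0.4,0,0,0,0.2],
    [1.4,2.6,-0.4,0,0,0,0.2],
    [1.4,2.6,-0.4,0,0,0,0.2],
    [1.4,2.6,-0.4,0,0,0,0.2],
    [1.1,2.0,0,0,0,0,0.2],
    [0,0,0,0,0,0,0.2],
  ],
)

```text
time: 4.82
tool_pos: [0.6101, 0.0613, 0.192]
tool_rot: [3.141, -0.001, 1.638]
contact_force: [-1.1, -1.1, -1.9]
opening: 0.0339
grip_force: 20.0
```

```bash
python3 - <<'E'
from cell import robot,cams
from h import *
c=cams.read_camera("wrist");np.savez("w2.npz",**c)
cv2.imwrite("pics/w2.png",c["image"])
s=robot.observe();print(s["tool_pos"],s["tool_rot"],s["contact_force"])
t=dict(np.load("top0.npz"))
# grey-bright blobs in top near the cups
for n,(u,v),z in(("L",(204,185),.051),("R",(272,178),.065)):
    g=t["image"][v-15:v+16,u-15:u+16].min(-1)
    m=cv2.morphologyEx((g>90).astype(np.uint8),cv2.MORPH_OPEN,cv2.getStructuringElement(cv2.MORPH_ELLIPSE,(11,11)))
    ys,xs=np.nonzero(m);(x,y),r=cv2.minEnclosingCircle(np.float32(np.c_[xs,ys]))
    print(n,r,x+u-15,y+v-15,ray(t,x+u-15,y+v-15,z),ray(t,xs.mean()+u-15,ys.mean()+v-15,z))
P=cloud(t);m=(P[...,2]<.052)&(P[...,2]>.02)&(np.hypot(P[...,0]-.497,P[...,1]+.335)<.025)
ys,xs=np.nonzero(m);print("well",ray(t,xs.mean(),ys.mean(),.062),m.sum())
E
```

```text
[0.60825632 0.06022706 0.19170395] [-3.13938651e+00 -2.30588589e-04  1.63769018e+00] [-0.05821346  0.22594208 -0.93160339]
L 15.811488151550293 210.0 185.0 [0.61927096 0.12438114 0.051     ] [0.61985001 0.12980124 0.051     ]
R 15.955986022949219 266.9166669845581 180.5 [ 0.62606637 -0.04284889  0.065     ] [ 0.62976746 -0.04619868  0.065     ]
well [ 0.49763829 -0.33624124  0.062     ] 121
```

View pics/w2.png

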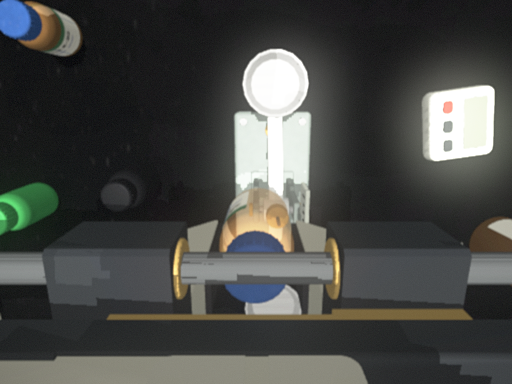

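The wrist view shows the left cup's rim centred at about (275.5,83), with the held vial between the jaws at (255,250).

```bash
python3 - <<'E'
from h import *
c=dict(np.load("w2.npz"))
g=c["image"][40:125,235:320].min(-1)
m=(g>110).astype(np.uint8)
m=cv2.morphologyEx(m,cv2.MORPH_OPEN,cv2.getStructuringElement(cv2.MORPH_ELLIPSE,(31,31)))
ys,xs=np.nonzero(m);(x,y),r=cv2.minEnclosingCircle(np.float32(np.c_[xs,ys]))
print(x+235,y+40,r,ray(c,x+235,y+40,.0505),ray(c,275.5,83,.0505),ray(c,275.5,83,.044))
t=dict(np.load("top0.npz"));print(ray(t,204.4,185.3,.0505),ray(t,272.5,178.3,.066))
tp=np.array([.6083,.0602]);psi=1.638;d=ray(c,275.5,83,.0505)[:2]-tp
print("tool x,y cm",100*d@[np.cos(psi),np.sin(psi)],100*d@[np.sin(psi),-np.cos(psi)])
E
```

```text
276.0 91.86486434936523 43.285972595214844 [0.61927772 0.13696537 0.0505    ] [0.61829587 0.14389618 0.0505    ] [0.61861998 0.14421103 0.044     ]
[0.61893514 0.14093854 0.0505    ] [ 0.63188788 -0.05923503  0.066     ]
tool x,y cm 8.283599262434537 1.5593766087456662
```

Emit:
carry_out(
  deltas=[
    [2.0,0.4,0,0,0,0,0.2],
    [2.7,0.5,0,0,0,0,0.2],
    [2.3,0.45,0,0,0,0,0.2],
    [1.05,0.2,1.5,0,0,0,0.2],
    [0,0,2.5,0,0,0,0.2],
    [0,0,2.5,0,0,0,0.2],
    [0,0,2.0,0,0,0,0.2],
    [0,0,1.0,0,0,0,0.2],
  ],
)

```text
time: 5.53
tool_pos: [0.6153, 0.1396, 0.095]
tool_rot: [-3.135, 0.001, 1.636]
contact_force: [-0.8, -0.4, -1.3]
opening: 0.0334
grip_force: 20.0
```

Emit:
carry_out(
  deltas=[
    [0,0,0.3,0,0,0,0.2],
    [0,0,0.1,0,0,0,0.2],
    [0,0,0.1,0,0,0,0.2],
    [0,0,0,0,0,0,0.2],
    [0,0,0,0,0,0,0.2],
    [0,0,0,0,0,0,0.2],
    [0,0,0,0,0,0,0.2],
    [0,0,0,0,0,0,0.2],
  ],
)

```text
time: 6.2
tool_pos: [0.6183, 0.1404, 0.0941]
tool_rot: [3.141, 0.0, 1.636]
contact_force: [-0.3, 0.4, -0.6]
opening: 0.0337
grip_force: 20.0
```

Emit:
carry_out(
  deltas=[
    [0.1,0,0.2,0,0,0,0.2],
    [0,0,0.1,0,0,0,0.2],
    [0,0,0.1,0,0,0,0.2],
    [0,0,0.1,0,0,0,0.2],
    [0,0,0,0,0,0,0.2],
    [0,0,0,0,0,0,0.2],
    [0,0,0,0,0,0,0.2],
    [0,0,0,0,0,0,0.2],
  ],
)

```text
time: 6.87
tool_pos: [0.6181, 0.1414, 0.0887]
tool_rot: [3.142, 0.0, 1.636]
contact_force: [-0.1, 0.3, -0.5]
opening: 0.0339
grip_force: 20.0
```

Emit:
carry_out(
  deltas=[
    [0,0,0.1,0,0,0,0.2],
    [0,0,0,0,0,0,0.2],
    [0,0,0.1,0,0,0,0.2],
    [0,0,0,0,0,0,0.2],
    [0,0,0,0,0,0,0.2],
    [0,0,0,0,0,0,0.2],
    [0,0,0,0,0,0,0.2],
    [0,0,0,0,0,0,0.2],
  ],
)

```text
time: 7.53
tool_pos: [0.6181, 0.1414, 0.0867]
tool_rot: [3.141, 0.0, 1.636]
contact_force: [0.0, 0.3, -0.0]
opening: 0.0339
grip_force: 20.0
```

Emit:
carry_out(
  deltas=[
    [0,0,0.1,0,0,0,0.2],
    [0,0,0,0,0,0,0.2],
    [0,0,0,0,0,0,0.2],
    [0,0,0,0,0,0,0.2],
    [0,0,0,0,0,0,0.2],
    [0,0,0,0,0,0,0.2],
    [0,0,0,0,0,0,0.2],
    [0,0,0,0,0,0,0.2],
  ],
)

```text
time: 8.2
tool_pos: [0.6181, 0.1414, 0.0857]
tool_rot: [-3.142, 0.0, 1.636]
contact_force: [-1.0, -0.8, 0.0]
opening: 0.0334
grip_force: 20.0
```

Emit:
carry_out(
  deltas=[
    [0,0,0.1,0,0,0,0.2],
    [0,0,0,0,0,0,0.2],
    [0,0,0,0,0,0,0.2],
    [0,0,0,0,0,0,0.2],
    [0,0,0,0,0,0,0.2],
    [0,0,0,0,0,0,0.2],
    [0,0,0,0,0,0,0.2],
    [0,0,0,0,0,0,0.2],
  ],
)

```text
time: 8.87
tool_pos: [0.6182, 0.1416, 0.0852]
tool_rot: [3.141, -0.0, 1.636]
contact_force: [-1.8, 1.1, 5.8]
opening: 0.0337
grip_force: 20.0
```

Contact reads 5.8 N. I release, rise and look.

Emit:
carry_out(
  deltas=[
    [0,0,-0.1,0,0,0,0.2],
    [0,0,0,0,0,0,0.2],
    [0,0,0,0,0,0,0.65],
    [0,0,0,0,0,0,0.65],
    [0,0,0,0,0,0,0.65],
    [0,0,0,0,0,0,0.65],
    [0,0,-0.5,0,0,0,0.65],
    [0,0,-2,0,0,0,0.65],
  ],
)

```text
time: 9.53
tool_pos: [0.6161, 0.1411, 0.1079]
tool_rot: [-3.135, 0.0, 1.636]
contact_force: [-1.4, -0.2, -0.4]
opening: 0.0593
grip_force: 0.0
```

Emit:
carry_out(
  deltas=[
    [0,0,-3,0,0,0,0.65],
    [0,0,-3.5,0,0,0,0.65],
    [0,0,-3,0,0,0,0.65],
    [0.2,-3.5,0,0,0,0,0.65],
    [0.2,-3.5,0,0,0,0,0.65],
    [0,-3.5,0,0,0,0,0.65],
    [0,-3.5,0,0,0,0,0.65],
    [0,-3,0,0,0,0,0.65],
  ],
)

```text
time: 10.2
tool_pos: [0.4458, 0.1342, 0.206]
tool_rot: [-3.142, 0.0, 1.636]
contact_force: [0.5, -0.3, 0.6]
opening: 0.0597
grip_force: 0.0
```

```bash
python3 - <<'E'
from cell import robot,cams
from h import *
c=cams.read_camera("scene");np.savez("s1.npz",**c)
t=cams.read_camera("top");np.savez("t1.npz",**t)
cv2.imwrite("pics/s1.png",np.hstack([cv2.resize(c["image"][130:290,160:310],None,fx=2.6,fy=2.6),cv2.resize(t["image"][150:280,170:300],(390,416))]))
s=robot.observe();print(s["tool_pos"],s["tool_rot"],s["contact_force"])
for a,ce,bb in blobs(t,(100,90,60),(130,255,255)):
    if a<300: print("blue",a,ce.round(1),bb,ray(t,*ce,.072).round(4),ray(t,*ce,.117).round(4))
E
```

```text
[0.44384699 0.13427513 0.2061063 ] [-3.13896445e+00  2.18848250e-04  1.63671611e+00] [ 0.42251192  0.77863277 -0.45822673]
blue 76 [198.5 183.2] [194 178  11  10] [0.6236 0.1555 0.072 ] [0.6193 0.1499 0.117 ]
blue 18 [ 62.5 349.4] [ 59 348   8   4] [0.1625 0.5525 0.072 ] [0.1758 0.5317 0.117 ]
```

View pics/s1.png

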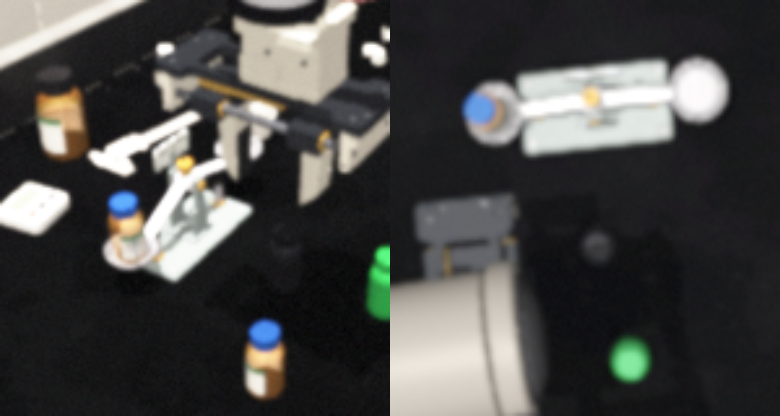

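The first vial stands in the left cup, cap at (123,203) in the left panel and (480,108) in the right. The second is still on the bench at (265,335) in the left panel.

```bash
python3 - <<'E'
from cell import robot,cams
from h import *
c=cams.read_camera("wrist")
for a,ce,bb in blobs(c,(100,90,60),(130,255,255),60): print("blue",a,ce.round(1),bb,ray(c,*ce,.072).round(4))
tp=robot.observe()["tool_pos"][:2];psi=1.637;d=np.array([.4239,.175])-tp
print(tp,"tool x,y cm",100*d@[np.cos(psi),np.sin(psi)],100*d@[np.sin(psi),-np.cos(psi)])
E
```

```text
blue 1709 [235.5 144.8] [201 106  75  67] [0.422  0.1649 0.072 ]
blue 101 [237.7 135.3] [222 117  31  32] [0.4235 0.1729 0.072 ]
blue 756 [493.3 194.1] [469 161  43  72] [0.6466 0.1372 0.072 ]
[0.44684418 0.13443543] tool x,y cm 4.19935839581631 -2.0210357352583443
```

Emit:
carry_out(
  deltas=[
    [1.37,-0.64,0.5,0,0,0,0.7],
    [1.37,-0.64,1.0,0,0,0,0.7],
    [1.37,-0.64,1.0,0,0,0,0.7],
    [0,0,3.0,0,0,0,0.7],
    [0,0,3.5,0,0,0,0.7],
    [0,0,3.5,0,0,0,0.7],
    [0,0,3.0,0,0,0,0.7],
    [0,0,1.0,0,0,0,0.7],
  ],
)

```text
time: 11.02
tool_pos: [0.4257, 0.1738, 0.037]
tool_rot: [-3.137, 0.001, 1.636]
contact_force: [-1.4, -0.6, 0.1]
opening: 0.0642
grip_force: 0.0
```

Emit:
carry_out(
  deltas=[
    [0,0,0,0,0,0,0.7],
    [0,0,0,0,0,0,0.2],
    [0,0,0,0,0,0,0.2],
    [0,0,0,0,0,0,0.2],
    [0,0,0,0,0,0,0.2],
    [0,0,0,0,0,0,0.2],
    [0,0,0,0,0,0,0.2],
    [0,0,0,0,0,0,0.2],
  ],
)

```text
time: 11.68
tool_pos: [0.4268, 0.1742, 0.0414]
tool_rot: [3.14, -0.0, 1.636]
contact_force: [-0.8, -0.0, 5.1]
opening: 0.0339
grip_force: 19.9
```

Emit:
carry_out(
  deltas=[
    [0,0,-0.5,0,0,0,0.2],
    [0,0,-1.5,0,0,0,0.2],
    [0,0,-2.5,0,0,0,0.2],
    [0,0,-3,0,0,0,0.2],
    [0,0,-3,0,0,0,0.2],
    [0,0,-3,0,0,0,0.2],
    [0,0,-2,0,0,0,0.2],
    [0,0,0,0,0,0,0.2],
  ],
)

```text
time: 12.35
tool_pos: [0.4283, 0.1746, 0.2]
tool_rot: [3.134, -0.001, 1.636]
contact_force: [0.6, 0.2, -1.1]
opening: 0.0337
grip_force: 19.9
```

Emit:
carry_out(
  deltas=[
    [-1.46,1.09,0,0,0,0,0.2],
    [-2.5,1.9,0,0,0,0,0.2],
    [-3,2.3,0,0,0,0,0.2],
    [-3.2,2.5,0,0,0,0,0.2],
    [-3.2,2.5,0,0,0,0,0.2],
    [-3.2,2.5,0,0,0,0,0.2],
    [-3,2.3,0,0,0,0,0.2],
    [-2.5,1.9,0,0,0,0,0.2],
  ],
)

```text
time: 13.02
tool_pos: [0.611, -0.0374, 0.1941]
tool_rot: [-3.14, -0.0, 1.635]
contact_force: [0.6, 1.0, -1.9]
opening: 0.0332
grip_force: 19.9
```

Emit:
carry_out(
  deltas=[
    [-1.7,1.3,0,0,0,0,0.2],
    [-0.82,0.57,0,0,0,0,0.2],
    [0,0,0,0,0,0,0.2],
    [0,0,0,0,0,0,0.2],
    [0,0,0,0,0,0,0.2],
    [0,0,0,0,0,0,0.2],
    [0,0,0,0,0,0,0.2],
    [0,0,0,0,0,0,0.2],
  ],
)

```text
time: 13.68
tool_pos: [0.6302, -0.058, 0.1961]
tool_rot: [3.141, 0.0, 1.637]
contact_force: [0.1, -0.1, -1.1]
opening: 0.0335
grip_force: 19.9
```

Emit:
carry_out(
  deltas=[
    [0,0.17,1.0,0,0,0,0.2],
    [0,0,2.0,0,0,0,0.2],
    [0,0,2.5,0,0,0,0.2],
    [0,0,2.0,0,0,0,0.2],
    [0,0,1.0,0,0,0,0.2],
    [0,0,0.3,0,0,0,0.2],
    [0,0,0,0,0,0,0.2],
    [0,0,0,0,0,0,0.2],
  ],
)

```text
time: 14.35
tool_pos: [0.6329, -0.0589, 0.1087]
tool_rot: [3.14, 0.001, 1.636]
contact_force: [-0.4, -0.7, -0.2]
opening: 0.0336
grip_force: 19.9
```

Emit:
carry_out(
  deltas=[
    [0,0,0.1,0,0,0,0.2],
    [0,0,0.1,0,0,0,0.2],
    [0,0,0.1,0,0,0,0.2],
    [0,0,0.1,0,0,0,0.2],
    [0,0,0.1,0,0,0,0.2],
    [0,0,0.1,0,0,0,0.2],
    [0,0,0,0,0,0,0.2],
    [0,0,0,0,0,0,0.2],
  ],
)

```text
time: 15.02
tool_pos: [0.6322, -0.0588, 0.1017]
tool_rot: [3.142, 0.0, 1.636]
contact_force: [-0.1, 0.8, -0.6]
opening: 0.034
grip_force: 19.9
```

Emit:
carry_out(
  deltas=[
    [0,0,0.1,0,0,0,0.2],
    [0,0,0.1,0,0,0,0.2],
    [0,0,0.1,0,0,0,0.2],
    [0,0,0.1,0,0,0,0.2],
    [0,0,0.1,0,0,0,0.2],
    [0,0,0.1,0,0,0,0.2],
    [0,0,0.1,0,0,0,0.2],
    [0,0,0,0,0,0,0.2],
  ],
)

```text
time: 15.68
tool_pos: [0.6321, -0.0588, 0.0944]
tool_rot: [-3.141, 0.0, 1.636]
contact_force: [-0.6, 0.4, 0.2]
opening: 0.0337
grip_force: 19.9
```

```bash
python3 - <<'E'
from cell import robot,cams
from h import *
c=cams.read_camera("scene");t=cams.read_camera("top");w=cams.read_camera("wrist")
cv2.imwrite("pics/s2.png",np.hstack([cv2.resize(c["image"][150:260,190:290],(400,440)),cv2.resize(w["image"][:290,:],(400,227)) if 0 else cv2.resize(w["image"],(390,440))]))
for a,ce,bb in blobs(t,(100,90,60),(130,255,255)):
    if a<300: print("blue",a,ce.round(1),ray(t,*ce,.12).round(4))
print(robot.observe()["contact_force"])
E
```

```text
blue 57 [200.2 183.4] [0.6184 0.1449 0.12  ]
blue 16 [ 62.5 349.2] [0.1772 0.5303 0.12  ]
[-0.20621193  0.08486021 -0.21564847]
```

View pics/s2.png

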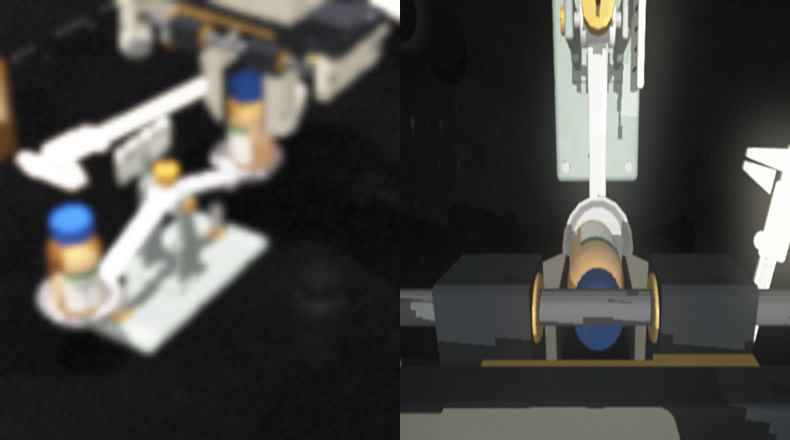

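Both vials are in their cups, caps at (70,222) and (245,85) in the left panel, and the beam is near level. I open, back up and let it swing.

Emit:
carry_out(
  deltas=[
    [0,0,0,0,0,0,0.65],
    [0,0,0,0,0,0,0.65],
    [0,0,0,0,0,0,0.65],
    [0,0,0,0,0,0,0.65],
    [0,0,0,0,0,0,0.65],
    [0,0,-1,0,0,0,0.65],
    [0,0,-2,0,0,0,0.65],
    [0,0,-3,0,0,0,0.65],
  ],
)

```text
time: 16.5
tool_pos: [0.6308, -0.0585, 0.1534]
tool_rot: [-3.136, -0.001, 1.636]
contact_force: [0.9, -0.2, -0.1]
opening: 0.0598
grip_force: 0.0
```

Emit:
carry_out(
  deltas=[
    [0,0,-3,0,0,0,0.65],
    [0,0,-2,0,0,0,0.65],
    [-2,-2,0,0,0,0,0.65],
    [-3,-3,0,0,0,0,0.65],
    [-3,-3,0,0,0,0,0.65],
    [0,-2,0,0,0,0,0.65],
    [0,0,0,0,0,0,0.65],
    [0,0,0,0,0,0,0.65],
  ],
)

```text
time: 17.17
tool_pos: [0.5384, -0.1445, 0.206]
tool_rot: [3.14, 0.001, 1.634]
contact_force: [0.6, 0.3, -0.6]
opening: 0.0595
grip_force: 0.0
```

Emit:
carry_out(
  deltas=[
    [0,0,0,0,0,0,0.65],
    [0,0,0,0,0,0,0.65],
    [0,0,0,0,0,0,0.65],
    [0,0,0,0,0,0,0.65],
    [0,0,0,0,0,0,0.65],
    [0,0,0,0,0,0,0.65],
    [0,0,0,0,0,0,0.65],
    [0,0,0,0,0,0,0.65],
  ],
)

```text
time: 17.83
tool_pos: [0.5387, -0.1439, 0.2047]
tool_rot: [-3.141, 0.0, 1.636]
contact_force: [-0.6, -0.5, -0.4]
opening: 0.0596
grip_force: 0.0
```

```bash
python3 - <<'E'
from cell import robot,cams
from h import *
c=cams.read_camera("scene");t=cams.read_camera("top");w=cams.read_camera("wrist")
np.savez("t3.npz",**t);np.savez("w3.npz",**w)
cv2.imwrite("pics/s3.png",np.hstack([cv2.resize(c["image"][150:260,190:290],(400,440)),cv2.resize(w["image"],(390,440))]))
P=cloud(t)
for a,ce,bb in blobs(t,(100,90,60),(130,255,255)):
    if a<300:
        u,v=ce.round().astype(int);print("blue",a,ce.round(1),ray(t,*ce,.116).round(4),ray(t,*ce,.132).round(4),"z",np.median(P[v-2:v+3,u-2:u+3,2]))
s=robot.observe();print(s["contact_force"],s["tool_pos"],s["time"])
E
```

```text
blue 68 [275.3 175.7] [ 0.6337 -0.0644  0.116 ] [ 0.632  -0.0634  0.132 ] z 0.11449305775202456
blue 54 [201.4 182.9] [0.62   0.1419 0.116 ] [0.6185 0.14   0.132 ] z 0.13134346250192838
blue 30 [335.4 272. ] [ 0.3629 -0.2205  0.116 ] [ 0.365  -0.2173  0.132 ] z 0.0037919533250290547
blue 17 [ 62.5 349.4] [0.1758 0.5322 0.116 ] [0.1805 0.5248 0.132 ] z -0.7172290794589674
[ 0.32459204 -0.43432506  0.08484932] [ 0.53861436 -0.14399448  0.20471477] 17.9833
```

View pics/s3.png

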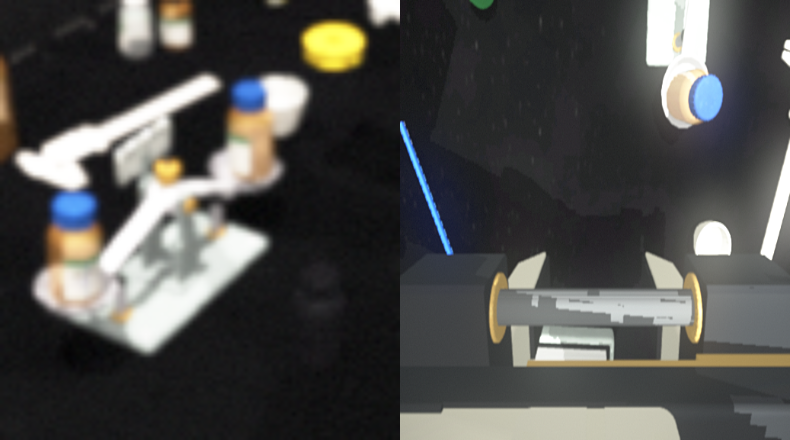

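The right vial dropped: its cap is at z 0.114 against 0.131 on the left, and the left panel shows the right cup low and leaning outward at (248,95). So the vial in the right cup is the heavier, and I grip it along its leaning axis.

Emit:
carry_out(
  deltas=[
    [1.0,1.5,0,0,0,0,0.7],
    [1.65,2.45,0,0,0,0,0.7],
    [1.65,2.45,0,0,0,0,0.7],
    [1.65,2.45,0,0,0,0,0.7],
    [0.65,1.0,0,0,0,0,0.7],
    [0,0,0,0,0.08,0,0.7],
    [0,0,0,0,0,0,0.7],
    [0,0,0,0,0,0,0.7],
  ],
)

```text
time: 18.65
tool_pos: [0.6324, -0.0728, 0.2043]
tool_rot: [-3.141, -0.078, 1.634]
contact_force: [-1.1, 0.8, 0.0]
opening: 0.064
grip_force: 0.0
```

```bash
python3 - <<'E'
from cell import robot
from h import *
from scipy.spatial.transform import Rotation as R
s=robot.observe();M=R.from_euler("xyz",s["tool_rot"]).as_matrix()
print(s["tool_pos"],s["tool_rot"],s["contact_force"],"tool deltas cm",100*M.T@(np.array([.6325,-.0618,.0845])-s["tool_pos"]))
E
```

```text
[ 0.63242167 -0.07275936  0.20426424] [-3.14078125 -0.07837669  1.63409679] [-1.06314134  0.79338936  0.04721297] tool deltas cm [ 0.15217738  0.08690117 12.02518847]
```

Emit:
carry_out(
  deltas=[
    [0.1,0.05,2.0,0,0,0,0.7],
    [0,0,2.5,0,0,0,0.7],
    [0,0,2.5,0,0,0,0.7],
    [0,0,2.2,0,0,0,0.7],
    [0,0,1.6,0,0,0,0.7],
    [0,0,1.0,0,0,0,0.7],
    [0,0,0.2,0,0,0,0.7],
    [0,0,0,0,0,0,0.7],
  ],
)

```text
time: 19.32
tool_pos: [0.6322, -0.0612, 0.0852]
tool_rot: [-3.141, -0.079, 1.636]
contact_force: [0.1, -0.4, -1.2]
opening: 0.0643
grip_force: 0.0
```

Emit:
carry_out(
  deltas=[
    [0,0,0,0,0,0,0.2],
    [0,0,0,0,0,0,0.2],
    [0,0,0,0,0,0,0.2],
    [0,0,0,0,0,0,0.2],
    [0,0,0,0,0,0,0.2],
    [0,0,0,0,0,0,0.2],
    [0,0,0,0,0,0,0.2],
    [0,0,0,0,0,0,0.2],
  ],
  force=12,
)

```text
time: 19.98
tool_pos: [0.6326, -0.0613, 0.0856]
tool_rot: [3.141, -0.08, 1.636]
contact_force: [-0.0, -0.8, 2.9]
opening: 0.0336
grip_force: 12.0
```

Emit:
carry_out(
  deltas=[
    [0,0,-0.1,0,0,0,0.2],
    [0,0,-0.2,0,0,0,0.2],
    [0,0,-0.2,0,0,0,0.2],
    [0,0,-0.2,0,0,0,0.2],
    [0,0,-0.2,0,0,0,0.2],
    [0,0,-0.2,0,0,0,0.2],
    [0,0,-0.3,0,0,0,0.2],
    [0,0,-0.3,0,0,0,0.2],
  ],
)

```text
time: 20.65
tool_pos: [0.6325, -0.0625, 0.1024]
tool_rot: [-3.141, -0.08, 1.636]
contact_force: [-0.0, -0.2, -0.7]
opening: 0.0342
grip_force: 11.9
```

Emit:
carry_out(
  deltas=[
    [0,0,-0.3,0,0,0,0.2],
    [0,0,-0.5,0,0,0,0.2],
    [0,0,-1,0,0,0,0.2],
    [0,0,-2,0,0,0,0.2],
    [0,0,-2.5,0,0,0,0.2],
    [0,0,-2.5,0,0,0,0.2],
    [0,0,0,0,-0.08,0,0.2],
    [0,0,0,0,0,0,0.2],
  ],
  force=25,
)

```text
time: 21.32
tool_pos: [0.6339, -0.0686, 0.1929]
tool_rot: [3.137, 0.003, 1.637]
contact_force: [0.4, 0.7, -0.7]
opening: 0.0335
grip_force: 24.9
```

```bash
python3 - <<'E'
from cell import robot,cams
from h import *
t=cams.read_camera("top");np.savez("t4.npz",**t);P=cloud(t)
for a,ce,bb in blobs(t,(100,90,60),(130,255,255)):
    u,v=ce.round().astype(int)
    if a<300 and u>150: print("blue",a,ce.round(1),ray(t,*ce,.116).round(4),"z",np.median(P[v-2:v+3,u-2:u+3,2]))
m=(P[...,2]<.052)&(P[...,2]>.02)&(np.hypot(P[...,0]-.497,P[...,1]+.335)<.025)
ys,xs=np.nonzero(m);print("well",ray(t,xs.mean(),ys.mean(),.062),m.sum())
s=robot.observe();print(s["tool_pos"],s["tool_rot"],s["contact_force"],s["opening"])
E
```

```text
blue 74 [198.4 183.2] [0.6193 0.1503 0.116 ] z 0.11532320183491458
well [ 0.49772096 -0.33583438  0.062     ] 116
[ 0.63306911 -0.06829924  0.19116859] [ 3.14005082e+00 -4.18308204e-04  1.63772711e+00] [-0.14425749  0.28856862 -1.33206432] 0.033524139819207814
```

Emit:
carry_out(
  deltas=[
    [-1.5,-0.7,0,0,0,0,0.2],
    [-2.5,-1.1,0,0,0,0,0.2],
    [-3.2,-1.4,0,0,0,0,0.2],
    [-3.5,-1.6,0,0,0,0,0.2],
    [-3.5,-1.6,0,0,0,0,0.2],
    [-3.5,-1.6,0,0,0,0,0.2],
    [-3.5,-1.6,0,0,0,0,0.2],
    [-3.5,-1.6,0,0,0,0,0.2],
  ],
)

```text
time: 22.03
tool_pos: [0.5358, -0.3245, 0.1889]
tool_rot: [-3.141, -0.003, 1.636]
contact_force: [2.1, 0.5, -0.2]
opening: 0.0335
grip_force: 24.9
```

Emit:
carry_out(
  deltas=[
    [-3.5,-1.6,0,0,0,0,0.2],
    [-3.2,-1.4,0,0,0,0,0.2],
    [-2.5,-1.1,0,0,0,0,0.2],
    [-1.2,-0.5,0,0,0,0,0.2],
    [0,0,0,0,0,0,0.2],
    [0,0,0,0,0,0,0.2],
    [0,0,0,0,0,0,0.2],
    [0,0,0,0,0,0,0.2],
  ],
)

```text
time: 22.7
tool_pos: [0.4989, -0.4283, 0.1898]
tool_rot: [3.141, -0.001, 1.638]
contact_force: [0.3, 0.5, -0.5]
opening: 0.0334
grip_force: 24.9
```

```bash
python3 - <<'E'
from cell import robot,cams
from h import *
c=cams.read_camera("wrist");np.savez("w5.npz",**c)
im=c["image"].copy()
cv2.imwrite("pics/w5.png",cv2.resize(im[:300],(800,469)))
P=cloud(c)
s=robot.observe();print(s["tool_pos"],s["tool_rot"],s["contact_force"],s["opening"])
m=(abs(P[...,2]-.062)<.006)&(abs(P[...,0]-.513)<.09)&(abs(P[...,1]+.337)<.08)
ys,xs=np.nonzero(m);r=cv2.minAreaRect(np.float32(np.c_[xs,ys]));print("block",r,ray(c,*r[0],.062))
h=(P[...,2]<.054)&(P[...,2]>.02)&(np.hypot(P[...,0]-.497,P[...,1]+.336)<.026)
ys,xs=np.nonzero(h);print("hole",h.sum(),ray(c,xs.mean(),ys.mean(),.062),xs.min(),xs.max(),ys.min(),ys.max())
E
```

```text
[ 0.49896115 -0.42839094  0.18995046] [ 3.14141414e+00 -6.42709592e-04  1.63792286e+00] [-0.49441562  0.78661738 -1.18350185] 0.03331095256125468
block ((285.11151123046875, 68.6004409790039), (135.16928100585938, 126.25279235839844), 2.2025980949401855) [ 0.51295296 -0.33527707  0.062     ]
hole 1860 [ 0.49620731 -0.33815791  0.062     ] 240 287 46 96
```

View pics/w5.png

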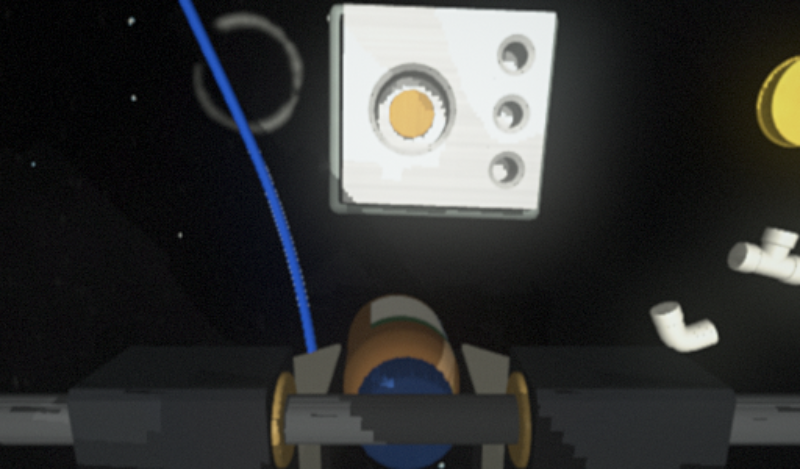

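The wrist view shows the well mouth centred at about (412,109) in the picture, with its brass plunger at (411,113) and the vial in the jaws.

```bash
python3 - <<'E'
from h import *
c=dict(np.load("w5.npz"))
for p in((412.5,109),(368,109),(457,109),(412.5,63),(412.5,155)): print(ray(c,p[0]/1.5625,p[1]/1.5625,.062).round(4))
# vial in hand (check): body col centre at top of cap
P=cloud(c); 
m=(np.hypot(P[...,0]-.499,P[...,1]+.4284)<.035)&(P[...,2]>.15)&(P[...,2]<.2)
q=P[m];print(len(q),q.min(0),q.max(0))
E
```

```text
[ 0.4967 -0.3372  0.062 ]
[ 0.4748 -0.3387  0.062 ]
[ 0.5187 -0.3357  0.062 ]
[ 0.4952 -0.3162  0.062 ]
[ 0.4984 -0.3592  0.062 ]
2667 [ 0.46541661 -0.42725638  0.15200267] [ 0.52769317 -0.40733863  0.19999791]
```

Emit:
carry_out(
  deltas=[
    [1.5,0.1,0,0,0,0,0.2],
    [2.5,0.1,0,0,0,0,0.2],
    [2.5,0.1,0.5,0,0,0,0.2],
    [1.9,0.1,1.0,0,0,0,0.2],
    [0.7,0,1.5,0,0,0,0.2],
    [0,0,1.5,0,0,0,0.2],
    [0,0,1.0,0,0,0,0.2],
    [0,0,0.5,0,0,0,0.2],
  ],
)

```text
time: 23.42
tool_pos: [0.4962, -0.3377, 0.1287]
tool_rot: [-3.14, -0.001, 1.637]
contact_force: [-0.2, -0.2, -0.2]
opening: 0.0333
grip_force: 24.9
```

```bash
python3 - <<'E'
from cell import robot
from h import *
c=dict(np.load("w5.npz"));P=cloud(c)
for z in(.157,.163,.169,.175,.181):
    m=(abs(P[...,0]-.499)<.005)&(abs(P[...,1]+.42)<.02)&(abs(P[...,2]-z)<.003)
    print(z,m.sum(),np.percentile(P[m][:,1],[10,50,90]).round(4) if m.any() else 0)
m=(P[...,2]>.157)&(P[...,2]<.185)&(P[...,1]>-.42)&(P[...,1]<-.40);print(np.percentile(P[m][:,0],[5,50,95]))
s=robot.observe();print(s["tool_pos"],s["tool_rot"],s["contact_force"])
E
```

```text
0.157 33 [-0.41   -0.4088 -0.4082]
0.163 45 [-0.4097 -0.4084 -0.408 ]
0.169 49 [-0.4094 -0.4083 -0.4078]
0.175 59 [-0.4089 -0.4081 -0.4078]
0.181 65 [-0.409  -0.408  -0.4076]
[0.48018602 0.4929591  0.50870667]
[ 0.49616823 -0.3377168   0.1286621 ] [-3.14036611e+00 -1.30385256e-03  1.63724783e+00] [-0.24577436 -0.16216097 -0.22578175]
```

Emit:
carry_out(
  deltas=[
    [-0.15,0.05,0.5,0,0,0,0.2],
    [0,0,0.8,0,0,0,0.2],
    [0,0,0.7,0,0,0,0.2],
    [0,0,0.4,0,0,0,0.2],
    [0,0,0.2,0,0,0,0.2],
    [0,0,0.1,0,0,0,0.2],
    [0,0,0,0,0,0,0.2],
    [0,0,0,0,0,0,0.2],
  ],
)

```text
time: 24.08
tool_pos: [0.4969, -0.3406, 0.1032]
tool_rot: [3.141, 0.0, 1.636]
contact_force: [0.5, -0.5, -1.2]
opening: 0.0336
grip_force: 24.9
```

Emit:
carry_out(
  deltas=[
    [0,0,0.1,0,0,0,0.2],
    [0,0,0.1,0,0,0,0.2],
    [0,0,0.1,0,0,0,0.2],
    [0,0,0,0,0,0,0.2],
    [0,0,0,0,0,0,0.2],
    [0,0,0,0,0,0,0.2],
    [0,0,0,0,0,0,0.2],
    [0,0,0,0,0,0,0.2],
  ],
)

```text
time: 24.75
tool_pos: [0.4974, -0.3406, 0.1004]
tool_rot: [3.14, 0.001, 1.636]
contact_force: [3.9, -0.8, 3.7]
opening: 0.0336
grip_force: 24.9
```

Emit:
carry_out(
  deltas=[
    [0,0.15,-0.1,0,0,0,0.2],
    [0,0,0,0,0,0,0.2],
    [0,0,0.1,0,0,0,0.2],
    [0,0,0.05,0,0,0,0.2],
    [0,0,0.05,0,0,0,0.2],
    [0,0,0,0,0,0,0.2],
    [0,0,0,0,0,0,0.2],
    [0,0,0,0,0,0,0.2],
  ],
)

```text
time: 25.42
tool_pos: [0.4982, -0.3402, 0.0986]
tool_rot: [-3.141, -0.0, 1.636]
contact_force: [2.3, 0.1, -0.9]
opening: 0.0337
grip_force: 24.8
```

Emit:
carry_out(
  deltas=[
    [0,0.1,0,0,0,0,0.2],
    [0,0,0.1,0,0,0,0.2],
    [0,0,0.1,0,0,0,0.2],
    [0,0,0.1,0,0,0,0.2],
    [0,0,0,0,0,0,0.2],
    [0,0,0,0,0,0,0.2],
    [0,0,0,0,0,0,0.2],
    [0,0,0,0,0,0,0.2],
  ],
)

```text
time: 26.08
tool_pos: [0.4993, -0.3403, 0.0959]
tool_rot: [3.142, 0.0, 1.636]
contact_force: [-0.3, 0.2, -1.1]
opening: 0.0332
grip_force: 24.9
```

Emit:
carry_out(
  deltas=[
    [0,0,0.15,0,0,0,0.2],
    [0,0,0.15,0,0,0,0.2],
    [0,0,0.15,0,0,0,0.2],
    [0,0,0.15,0,0,0,0.2],
    [0,0,0.15,0,0,0,0.2],
    [0,0,0.15,0,0,0,0.2],
    [0,0,0,0,0,0,0.2],
    [0,0,0,0,0,0,0.2],
  ],
)

```text
time: 26.75
tool_pos: [0.4992, -0.3402, 0.0867]
tool_rot: [-3.141, -0.0, 1.636]
contact_force: [0.6, -0.7, -0.9]
opening: 0.0332
grip_force: 24.9
```

Emit:
carry_out(
  deltas=[
    [0,0,0.1,0,0,0,0.2],
    [0,0,0.1,0,0,0,0.2],
    [0,0,0.1,0,0,0,0.2],
    [0,0,0,0,0,0,0.2],
    [0,0,0,0,0,0,0.2],
    [0,0,0,0,0,0,0.2],
    [0,0,0,0,0,0,0.2],
    [0,0,0,0,0,0,0.2],
  ],
)

```text
time: 27.42
tool_pos: [0.4993, -0.3403, 0.0839]
tool_rot: [3.142, 0.0, 1.636]
contact_force: [-0.6, -0.2, -0.4]
opening: 0.0336
grip_force: 24.9
```

Emit:
carry_out(
  deltas=[
    [0,0,0.1,0,0,0,0.2],
    [0,0,0,0,0,0,0.2],
    [0,0,0.1,0,0,0,0.2],
    [0,0,0,0,0,0,0.2],
    [0,0,0.1,0,0,0,0.2],
    [0,0,0,0,0,0,0.2],
    [0,0,0,0,0,0,0.2],
    [0,0,0,0,0,0,0.2],
  ],
)

```text
time: 28.08
tool_pos: [0.4993, -0.3404, 0.0812]
tool_rot: [3.141, 0.0, 1.636]
contact_force: [-0.9, 1.0, 4.8]
opening: 0.0338
grip_force: 25.0
```

Emit:
carry_out(
  deltas=[
    [0,0,0.1,0,0,0,0.2],
    [0,0,0,0,0,0,0.2],
    [0,0,0.1,0,0,0,0.2],
    [0,0,0,0,0,0,0.2],
    [0,0,0,0,0,0,0.2],
    [0,0,0,0,0,0,0.2],
    [0,0,0,0,0,0,0.2],
    [0,0,0,0,0,0,0.2],
  ],
)

```text
time: 28.75
tool_pos: [0.4993, -0.3403, 0.0789]
tool_rot: [3.141, 0.0, 1.636]
contact_force: [-1.6, 0.6, 4.2]
opening: 0.0335
grip_force: 24.9
```

Emit:
carry_out(
  deltas=[
    [0,0,0.1,0,0,0,0.2],
    [0,0,0,0,0,0,0.2],
    [0,0,0.1,0,0,0,0.2],
    [0,0,0,0,0,0,0.2],
    [0,0,0,0,0,0,0.2],
    [0,0,0,0,0,0,0.2],
    [0,0,0,0,0,0,0.2],
    [0,0,0,0,0,0,0.2],
  ],
)

```text
time: 29.42
tool_pos: [0.4993, -0.3403, 0.0768]
tool_rot: [-3.142, 0.0, 1.636]
contact_force: [-1.0, -0.7, 3.8]
opening: 0.0333
grip_force: 24.9
```

Emit:
carry_out(
  deltas=[
    [0,0,0.1,0,0,0,0.2],
    [0,0,0,0,0,0,0.2],
    [0,0,0,0,0,0,0.2],
    [0,0,0,0,0,0,0.2],
    [0,0,0,0,0,0,0.2],
    [0,0,0,0,0,0,0.2],
    [0,0,0,0,0,0,0.2],
    [0,0,0,0,0,0,0.2],
  ],
)

```text
time: 30.08
tool_pos: [0.4993, -0.3403, 0.0761]
tool_rot: [3.141, 0.0, 1.636]
contact_force: [-1.9, 0.3, 5.6]
opening: 0.0332
grip_force: 25.0
```

Emit:
carry_out(
  deltas=[
    [0,0,0.05,0,0,0,0.2],
    [0,0,0,0,0,0,0.2],
    [0,0,0,0,0,0,0.2],
    [0,0,0,0,0,0,0.2],
    [0,0,0,0,0,0,0.2],
    [0,0,0,0,0,0,0.2],
    [0,0,0,0,0,0,0.2],
    [0,0,0,0,0,0,0.2],
  ],
)

```text
time: 30.75
tool_pos: [0.4993, -0.3404, 0.076]
tool_rot: [3.141, 0.001, 1.636]
contact_force: [-2.0, 0.3, 8.2]
opening: 0.0336
grip_force: 25.0
```

Emit:
carry_out(
  deltas=[
    [0,0,0.05,0,0,0,0.2],
    [0,0,0,0,0,0,0.2],
    [0,0,0,0,0,0,0.2],
    [0,0,0,0,0,0,0.2],
    [0,0,0,0,0,0,0.2],
    [0,0,0,0,0,0,0.2],
    [0,0,0,0,0,0,0.2],
    [0,0,0,0,0,0,0.2],
  ],
)

```text
time: 31.42
tool_pos: [0.4993, -0.3406, 0.0759]
tool_rot: [3.141, 0.001, 1.636]
contact_force: [-3.0, 0.7, 11.0]
opening: 0.0336
grip_force: 25.0
```

Stiff stop at z 0.076 and 11 N, which matches the floor. I relieve the press, release and check the height.

Emit:
carry_out(
  deltas=[
    [0,0,-0.1,0,0,0,0.2],
    [0,0,0,0,0,0,0.2],
    [0,0,0,0,0,0,0.65],
    [0,0,0,0,0,0,0.65],
    [0,0,0,0,0,0,0.65],
    [0,0,0,0,0,0,0.65],
    [0,0,0,0,0,0,0.65],
    [0,0,-0.5,0,0,0,0.65],
  ],
)

```text
time: 32.08
tool_pos: [0.4987, -0.3398, 0.0798]
tool_rot: [-3.14, -0.002, 1.636]
contact_force: [0.3, 0.4, 0.1]
opening: 0.0596
grip_force: 0.0
```

Emit:
carry_out(
  deltas=[
    [0,0,-2,0,0,0,0.65],
    [0,0,-3,0,0,0,0.65],
    [0,0,-3,0,0,0,0.65],
    [0,0,-2.5,0,0,0,0.65],
    [-3,0,0,0,0,0,0.65],
    [-3.5,0,0,0,0,0,0.65],
    [-3,0,0,0,0,0,0.65],
    [0,0,0,0,0,0,0.65],
  ],
)

```text
time: 32.75
tool_pos: [0.5046, -0.4402, 0.1858]
tool_rot: [3.141, 0.003, 1.632]
contact_force: [-0.8, 0.4, 0.4]
opening: 0.0599
grip_force: 0.0
```

```bash
python3 - <<'E'
from cell import robot,cams
from h import *
c=cams.read_camera("wrist");t=cams.read_camera("top")
cv2.imwrite("pics/w6.png",np.hstack([cv2.resize(c["image"],(440,330)),cv2.resize(t["image"][150:260,180:400],(360,330))]))
for n,k in(("w",c),("t",t)):
    P=cloud(k)
    m=(abs(P[...,0]-.51)<.05)&(abs(P[...,1]+.337)<.04)&(abs(P[...,2]-.062)<.008);print(n,"block z",np.median(P[m][:,2]))
    for a,ce,bb in blobs(k,(100,90,60),(130,255,255)):
        u,v=ce.round().astype(int)
        if a<2500: print(a,ce.round(1),ray(k,*ce,.106).round(4),"z",np.median(P[v-2:v+3,u-2:u+3,2]).round(4))
s=robot.observe();print(s["tool_pos"],s["contact_force"],s["time"])
E
```

```text
w block z 0.06277883258350998
2018 [163.4 117.2] [ 0.4379 -0.3872  0.106 ] z 0.0013
1369 [254.6  42.8] [ 0.4953 -0.3378  0.106 ] z 0.1066
219 [196.7 298.7] [ 0.4622 -0.5218  0.106 ] z 0.0074
t block z 0.062002117489683456
75 [198.5 183.2] [0.6203 0.1514 0.106 ] z 0.1152
47 [374.4 221.8] [ 0.4973 -0.337   0.106 ] z 0.1057
614 [372.2 254.9] [ 0.4056 -0.3268  0.106 ] z 0.0008
46 [292.2 294.5] [ 0.3035 -0.1006  0.106 ] z 0.0038
17 [ 62.5 349.4] [0.1728 0.5369 0.106 ] z -0.7167
[ 0.50497102 -0.43581037  0.18541828] [0.08724063 0.30963869 0.96241012] 32.85
```

View pics/w6.png

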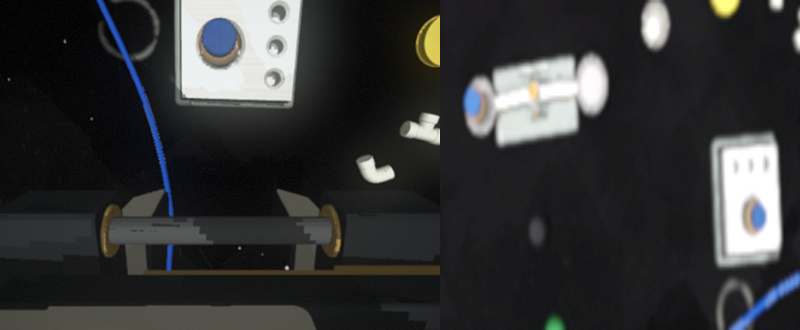

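The vial stands in the well at (218,40) in the left panel, with its cap top 43.8 mm above the block. The lighter vial is in the left cup at (475,103) in the right panel. I confirm seating with one gentle push on the cap with the jaws shut.

Emit:
carry_out(
  deltas=[
    [2.5,-0.1,0,0,0,0,0],
    [3.0,-0.1,0,0,0,0,0],
    [3.0,0,0,0,0,0,0],
    [1.2,0,0.5,0,0,0,0],
    [0,0,1.5,0,0,0,0],
    [0,0,2.0,0,0,0,0],
    [0,0,1.5,0,0,0,0],
    [0,0,0.7,0,0,0,0],
  ],
  force=5,
)

```text
time: 33.52
tool_pos: [0.4964, -0.3362, 0.1223]
tool_rot: [-3.139, -0.002, 1.637]
contact_force: [-0.6, -0.0, 0.4]
opening: 0.0109
grip_force: 0.0
```

Emit:
carry_out(
  deltas=[
    [0,0,0.2,0,0,0,0],
    [0,0,0,0,0,0,0],
    [0,0,0.1,0,0,0,0],
    [0,0,0,0,0,0,0],
    [0,0,0.1,0,0,0,0],
    [0,0,0,0,0,0,0],
    [0,0,0,0,0,0,0],
    [0,0,0,0,0,0,0],
  ],
)

```text
time: 34.18
tool_pos: [0.4972, -0.3385, 0.1201]
tool_rot: [3.141, 0.0, 1.636]
contact_force: [-1.3, -0.3, -0.2]
opening: 0.0003
grip_force: 0.0
```

Emit:
carry_out(
  deltas=[
    [0,0,0.1,0,0,0,0],
    [0,0,0.1,0,0,0,0],
    [0,0,0.1,0,0,0,0],
    [0,0,0.1,0,0,0,0],
    [0,0,0.05,0,0,0,0],
    [0,0,0,0,0,0,0],
    [0,0,0,0,0,0,0],
    [0,0,0,0,0,0,0],
  ],
)

```text
time: 34.85
tool_pos: [0.4971, -0.3384, 0.1154]
tool_rot: [3.142, 0.0, 1.636]
contact_force: [-0.9, 0.0, 0.2]
opening: 0.0004
grip_force: 0.0
```

Emit:
carry_out(
  deltas=[
    [0,0,0.1,0,0,0,0],
    [0,0,0,0,0,0,0],
    [0,0,0,0,0,0,0],
    [0,0,0,0,0,0,0],
    [0,0,0,0,0,0,0],
    [0,0,0,0,0,0,0],
    [0,0,0,0,0,0,0],
    [0,0,0,0,0,0,0],
  ],
)

```text
time: 35.52
tool_pos: [0.4972, -0.3384, 0.1144]
tool_rot: [3.142, 0.0, 1.636]
contact_force: [0.1, -0.1, 0.3]
opening: 0.0006
grip_force: 0.0
```

Emit:
carry_out(
  deltas=[
    [0,0,0.1,0,0,0,0],
    [0,0,0,0,0,0,0],
    [0,0,0,0,0,0,0],
    [0,0,0,0,0,0,0],
    [0,0,0,0,0,0,0],
    [0,0,0,0,0,0,0],
    [0,0,0,0,0,0,0],
    [0,0,0,0,0,0,0],
  ],
)

```text
time: 36.18
tool_pos: [0.4974, -0.3387, 0.114]
tool_rot: [3.141, 0.001, 1.636]
contact_force: [-0.1, -0.4, 4.9]
opening: 0.0006
grip_force: 2.7
```

Emit:
carry_out(
  deltas=[
    [0,0,0.1,0,0,0,0],
    [0,0,0,0,0,0,0],
    [0,0,0,0,0,0,0],
    [0,0,0,0,0,0,0],
    [0,0,0,0,0,0,0],
    [0,0,0,0,0,0,0],
    [0,0,0,0,0,0,0],
    [0,0,0,0,0,0,0],
  ],
)

```text
time: 36.85
tool_pos: [0.4977, -0.3389, 0.1139]
tool_rot: [3.14, 0.002, 1.636]
contact_force: [-0.4, 0.7, 10.9]
opening: -0.0001
grip_force: 5.3
```

The cap is rigid at 10.9 N with its top at 0.106 m, so the vial is home. I retreat and hand in.

Emit:
carry_out(
  deltas=[
    [0,0,-0.3,0,0,0,0],
    [0,0,-1,0,0,0,0],
    [0,0,-2.5,0,0,0,0],
    [0,0,-3,0,0,0,0],
    [0,0,-3,0,0,0,0],
    [0,0,0,0,0,0,0],
    [0,0,0,0,0,0,0],
    [0,0,0,0,0,0,0],
  ],
)

```text
time: 37.52
tool_pos: [0.4968, -0.3381, 0.2098]
tool_rot: [-3.141, -0.001, 1.636]
contact_force: [-0.7, -0.5, -0.2]
opening: 0.0008
grip_force: 0.0
```

```bash
python3 - <<'E'
from cell import robot,cams
from h import *
t=cams.read_camera("top");P=cloud(t)
for a,ce,bb in blobs(t,(100,90,60),(130,255,255)):
    u,v=ce.round().astype(int)
    if a<300: print(a,ce.round(1),"z",np.median(P[v-2:v+3,u-2:u+3,2]).round(4))
s=robot.observe();print(s["tool_pos"],s["contact_force"])
print(robot.hand_in())
E
```

```text
75 [198.5 183.2] z 0.1145
44 [374.4 221.8] z 0.1042
103 [502.9 230.2] z 0.0016
16 [ 62.5 349.2] z -0.7139
[ 0.49656389 -0.33788591  0.20914155] [-0.64681359 -0.31049698 -0.45542537]
the job is handed in; nothing more can be done
None
```

The job is handed in at about 38 s: the right-cup vial dropped and is home on the well's floor (cap top about 44 mm above the block, no give under an 11 N push), the lighter vial is still in the left cup, and the highest force I read while pressing was 11 N at the heater and about 6 N at the balance.

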